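# Press the plug home with the bench quick clamp

### The job

In the quick clamp with the orange trigger lies a steel sample cylinder whose white plug stands proud. Pump the orange trigger until the jaw has pressed the plug fully home, then press the red release lever so that the jaw slides all the way back, and leave the cylinder closed. Do not use the clamp with the blue trigger.

Things in the scene. Friction and masses are not known exactly. Their poses are not given: they have to be found in the camera images.
- trigger_pad (a point): Centre of the top of the orange trigger's pad, on the grey clamp (424 x 85 mm, fixed to the bench) that holds the cylinder. Pad 44 x 42 mm on an arm hinged 75 mm away. Site yaw = clamp yaw: +x along the clamp, the way the jaw advances. At rest about 120 mm above the bench, face tilted 0.3 rad towards +x. Pressed straight down (3 to 13 N) it sinks 44 mm to its stop; springs up when let go.
- clamp_trigger (a joint): Angle of the orange trigger, rad: 0 at rest (pad up), 0.6 fully down. A press of less than about 40 mm may gain little. Once the plug is home and the jaw bears hard on it the trigger goes down no further: do not force it (25 N is enough).
- clamp_jaw (a joint): Travel of this clamp's jaw, m: 0 fully back, growing towards the plug; starts at 0 to 0.0125. A full press of the trigger moves it about 15 mm; a ratchet of 6 mm teeth holds it, so it gains 12 mm a pump: 2 or 3 full pumps do it. It meets the plug at 0.015 + the plug's travel, with a rubber cushion that yields 9 mm. When the release is pressed, with the trigger up, a spring pulls it back to 0 in about 0.5 s.
- plug (a joint): Travel of the white plug (48 mm disc on a 38 mm shank) into the steel cylinder (52 mm across, 70 mm long, lying along the clamp), m: starts at 0 to 0.006, fully home at 0.016, where its disc lies against the cylinder. Stiff; stays where it is left.
- release_pad (a point): Centre of the top of the red release lever's pad (34 mm along the clamp, 32 mm wide), 80 mm above the bench, on the clamp's middle line between trigger and jaw, about 127 mm from the trigger pad along +x. Yaw = clamp yaw. Pressed straight down by 8 mm or more (2 to 10 N) it frees the jaw; stop at about 15 mm; springs back.
- clamp_release (a joint): Angle of the red release lever, rad: 0 at rest, up to 0.13 when it rides on a tooth of the bar, 0.4 pressed fully down.
- spare_jaw (a joint): Travel of the jaw of the other clamp (same build, blue trigger, black release lever, empty), m: 0 fully back, where it starts and should stay.

How it is judged:
On the way, in this order (a step that is already met when the one before it is completed fails the run):
1. the orange trigger is pressed down (value of joint clamp_trigger above 0.4 rad), for 0.02 s.
2. the jaw of its clamp has pressed the plug home (value of joint plug above 0.013 m and value of joint clamp_jaw above 0.022 m), for 0.1 s.
3. the red release lever is pressed (value of joint clamp_release above 0.18 rad), for 0.02 s.
At the end, for the whole second after the job is handed in: The plug is home to within 3 mm, the jaw is back within 4 mm of its rearmost place, the trigger is up again, and the other clamp's jaw is still back (value of joint plug above 0.013 m and value of joint each of clamp_jaw, spare_jaw below 0.004 m and value of joint clamp_trigger below 0.06 rad); the robot touches nothing.
It fails at once if the jaw of the clamp with the blue trigger is moved (value of joint spare_jaw above 0.004 m).
It also fails if it takes over 51 s, if anything falls off the work surface, if the arm or the gripper's body presses on something with over 40 N, if the wrist force passes 120 N, or if a joint passes its speed limit or range.

### The arm

A 6-joint arm with a two-finger parallel gripper is mounted at the origin on the work surface. World frame = base frame: x ahead of the robot, y to its left, z up, the work surface at z = 0. Lengths are in m, angles in rad, forces in N, time in s.
With the tool pointing down it reaches from about 0.275 to 0.825 m from the base axis. Payload 5.2 kg.
Tool frame: the origin (TCP) lies at the very end of the fingers, on their centre line; the grasp point (between the pads) lies 19 mm behind it; y points along the fingers, z is the direction in which the jaws open and shut, and the axes are right-handed (so a half turn about y gives the same grasp; the last joint's range is limited). The gripper opens to 93 mm and grips with 3 to 60 N. Pads are 15 mm wide; open, the fingers measure 128 mm over their backs; the gripper's body (75 mm by 188 mm) begins 65 mm behind the grasp point.
Start: joints at [1.041, 0.259, 1.535, -0, 1.348, -0.203], TCP at [0.177, 0.521, 0.219] pointing down, gripper open.
Joint ranges: [-3.14, 3.14], [-0.91, 2.08], [0.19, 2.58], [-1.22, 4.36], [0.22, 2.71], [-3.12, 3.12]. Speed limits (rad/s): [2.57, 2.57, 3.14, 3.14, 3.14, 3.14].

### API

Orientations are given as a rotation vector (axis times angle).
In Python, from station import arm, imaging gives the robot as it stands.
- The arm moves only by the tool apply_moves, never from a script. Its argument "series" is a list that holds one entry, the list of rows, each a list of 7 numbers: the shift along the tool's x, y, z in cm, then the turn, a rotation vector about the tool's x, y, z in rad, then the opening, from 0 (shut) to 1 (fully open). A call has 1 to 20 rows; each row shifts and turns the commanded pose from where the row before left it, along the tool's axes as they then stand; what a row does not reach is not made up. A row lasts 1/12 s, in which the tool goes at most 41.7 mm and 7.16 degrees, less where a joint would pass 70% of its speed; a pose out of reach is approached as far as the arm can. A call is refused whole if a number of a shift passes 4.17 or a number of a turn 0.125, either way. A call with a gripper value outside its range is refused whole. The fingers move at their own pace and stop on an object; "force" is the grip in N (left out, the last holds). Time passes only in rows, so rows that do not move let the fingers close. It gives the time, the measured TCP pose, the force and the opening at its end, in the units of the state.
- arm.observe(): the state, without advancing time (a new reading comes with each control period).
- imaging.grab_frame(name): name is "side" or "top" or "wrist"; returns (picture, depth): 480x640x3 uint8, blue, green, red; 480x640 float32, m along the optical axis (not along the pixel's ray), 0 where there is no reading.
- imaging.get_calibration(name): a dict with "K" (3x3 intrinsics, pixels), "extrinsics" (4x4, takes a point from world to camera coordinates); the wrist camera has in their place "T_tool_cam" (4x4, takes a point from camera to tool coordinates, whose origin is the TCP and whose axes are the tool frame's). Camera axes: x right, y up, looking along -z (the intrinsics and any distortion apply to the point x, -y, -z); pixel columns grow to the right and rows downward; lengths in m; the calibration is good to about 2 mm. A picture is of the moment at which its call begins: read the wrist's pose just before it. get_calibration takes no time and is no camera call.
- arm.finish_job(): hands the job in, once; it reports no verdict.
The state is a dict: "time_s": time; "qpos": joint angles; "joint_velocities": joint speeds; "effort": joint torques, N m; "tcp_pos": TCP position; "orientation": TCP orientation; "contact_force": force on the tool from outside, world axes, zero at the start; "wrist_torque": the same for the moment, N m; "finger_gap": finger opening in m.
Only numpy, scipy, OpenCV 4.12 (cv2) and the standard library are available. Lean on these libraries where they do the work, as an engineer would, in place of code of your own. Each camera call takes 0.05 s, during which the arm holds its last target. There are 200 camera calls.

## Working session

There is one attempt and no reset: what is moved stays moved. The work goes in short steps, Python scripts to look and compute and a tool call to move; the robot and the scene stay as the last step left them, time stands still between calls to the robot, and variables do not carry over. Pictures are saved under pics/ and viewed, about 8 in all and at most 12, crops included, and the job is handed in when it is done.

Besides the shell and the picture viewer there is one more tool, called after "Request:" as name([rows], argument=value, ...), one row to a line, values as JSON. apply_moves: Moves the arm, as the interface text tells. Its arguments: {"type":"object","properties":{"series":{"type":"array","items":{"type":"array","items":{"type":"array","items":{"type":"number"}}}},"force":{"type":"number"}},"required":["series"]}

```bash
mkdir -p pics; cat > h.py <<'E'
import numpy as np, cv2
from station import arm, imaging
def look(name,fn=None):
    s=arm.observe(); p,d=imaging.grab_frame(name)
    if fn: cv2.imwrite('pics/'+fn,p)
    return s,p,d
def world(name,s,uv,depth):
    c=imaging.get_calibration(name);K=np.array(c['K'])
    uv=np.atleast_2d(uv).astype(float);depth=np.atleast_1d(depth)
    xy=cv2.undistortPoints(uv.reshape(-1,1,2),K,np.array(c['dist']) if 'dist' in c else None).reshape(-1,2)
    P=np.c_[xy[:,0]*depth,-xy[:,1]*depth,-depth]
    if name=='wrist':
        T=np.array(c['T_tool_cam']);R=cv2.Rodrigues(np.array(s['orientation'],float))[0]
        return (P@T[:3,:3].T+T[:3,3])@R.T+np.array(s['tcp_pos'])
    E=np.linalg.inv(np.array(c['extrinsics']));return P@E[:3,:3].T+E[:3,3]
E
python3 - <<'E'
from h import *
for n in ('top','side'):
    c=imaging.get_calibration(n);print({k:(np.round(v,3).tolist() if k!='name' else v) for k,v in c.items()})
    s,p,d=look(n,n+'1.png')
    hsv=cv2.cvtColor(p,cv2.COLOR_BGR2HSV)
    for nm,lo,hi in (('orange',(8,150,100),(22,255,255)),('red',(0,150,80),(6,255,255)),('blue',(95,130,60),(130,255,255))):
        m=cv2.inRange(hsv,lo,hi);k,l,st,ce=cv2.connectedComponentsWithStats(m)
        for i in range(1,k):
            if st[i,4]>40:
                v,u=np.where((l==i)&(d>0))
                if len(u): print(n,nm,st[i],ce[i].round(1),np.median(world(n,s,np.c_[u,v],d[v,u]),0).round(3))
print(s)
E
```

```text
{'K': [[619.653, 0.0, 326.431], [0.0, 619.653, 237.837], [0.0, 0.0, 1.0]], 'extrinsics': [[-0.003, -1.0, 0.005, -0.013], [0.997, -0.003, 0.077, -0.588], [-0.077, 0.005, 0.997, -1.143], [0.0, 0.0, 0.0, 1.0]]}
top orange [   0    0   36   50 1222] [14.2 19.4] [0.985 0.554 0.087]
top orange [  0   0  47  63 193] [32.1 34.3] [0.972 0.532 0.042]
top orange [ 411  259   34   60 1128] [426.6 290.8] [ 0.485 -0.186  0.115]
top red [401 212  20  34 383] [409.4 231.9] [ 0.592 -0.162  0.079]
top blue [ 318    0  160   57 6878] [393.1  28.9] [ 0.997 -0.142  0.004]
top blue [ 197  250   30   61 1155] [210.5 282. ] [0.501 0.186 0.115]
{'K': [[462.574, 0.0, 322.664], [0.0, 462.574, 238.533], [0.0, 0.0, 1.0]], 'extrinsics': [[-0.987, -0.16, -0.017, 0.611], [0.113, -0.763, 0.636, -0.121], [-0.115, 0.626, 0.771, -0.884], [0.0, 0.0, 0.0, 1.0]]}
side orange [350   0  56  12 228] [375.1   7.2] [ 0.633 -1.367 -0.086]
side orange [186  52  58  52 776] [218.8  81.7] [ 1.012 -0.568  0.028]
side orange [370 157  52  22 612] [397.5 168.9] [ 0.485 -0.182  0.113]
side red [329 178  29  15 242] [345.2 185. ] [ 0.593 -0.158  0.078]
side blue [  95  140  120  104 7242] [156.3 193.8] [ 1.033 -0.132  0.004]
side blue [ 339  308   66   30 1326] [373.3 324.3] [0.502 0.19  0.113]
{'time_s': 0.05, 'qpos': array([ 1.04119926e+00,  2.59343404e-01,  1.53604798e+00, -5.60104589e-05,
        1.34800344e+00, -2.02754732e-01]), 'joint_velocities': array([-0.00154578,  0.00017479,  0.00032858,  0.00054691,  0.00073775,
        0.00026239]), 'effort': array([ 1.90603409e-03, -4.38609838e+01, -2.84956223e+01,  7.23465462e-02,
        3.61241621e-02, -4.07691562e-05]), 'tcp_pos': array([0.17627632, 0.5204192 , 0.21783158]), 'orientation': array([-1.55724157,  0.25701349, -0.25607639]), 'contact_force': array([ 0.08569877,  0.15914118, -0.88952103]), 'wrist_torque': array([0.04986832, 0.02470501, 0.03074499]), 'finger_gap': 0.09321187618759799}
```

View pics/top1.png

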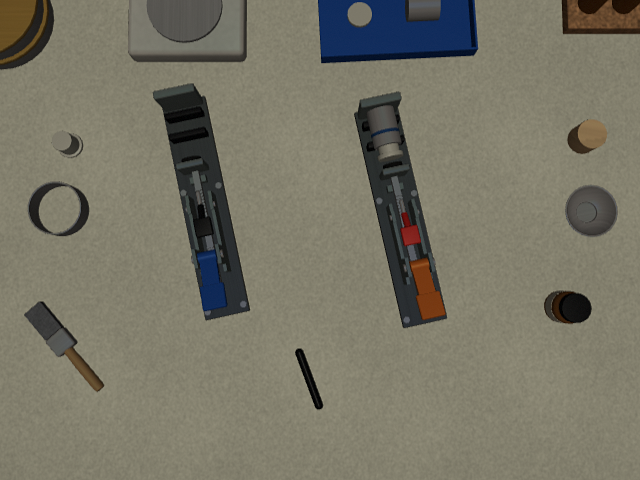

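View pics/side1.png

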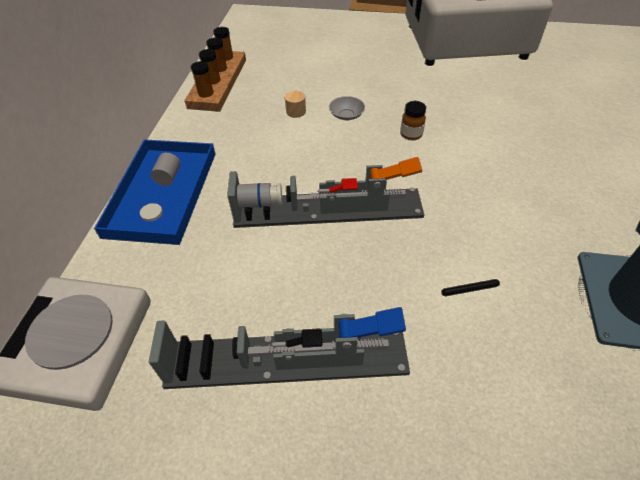

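```bash
python3 - <<'E'
from h import *
s,p,d=look('top')
hsv=cv2.cvtColor(p,cv2.COLOR_BGR2HSV)
P=lambda m:(lambda v,u:(np.c_[u,v],world('top',s,np.c_[u,v],d[v,u])))(*np.where(m&(d>0)))
m=cv2.inRange(hsv,(8,150,100),(22,255,255))>0; m[:200]=0; uv,o=P(m); 
h=cv2.inRange(hsv,(0,150,80),(6,255,255))>0; m2=h;m2[:190]=0; uv2,r=P(m2)
for nm,q in(('o',o),('r',r)):
  for a in range(3): print(nm,'xyz'[a],np.percentile(q[:,a],[2,25,50,75,98]).round(3), q.mean(0).round(4))
# orange: top pad face only z>0.1
for zt in np.arange(.06,.13,.01):
  k=(o[:,2]>zt)&(o[:,2]<=zt+.01)
  if k.sum()>5: print(zt.round(2),k.sum(),o[k].mean(0).round(4),o[k].min(0).round(3),o[k].max(0).round(3))
R=cv2.Rodrigues(s['orientation'])[0];print(R.round(3))
E
```

```text
o x [0.446 0.465 0.485 0.513 0.539] [ 0.4888 -0.1867  0.1144]
o y [-0.21  -0.194 -0.186 -0.178 -0.166] [ 0.4888 -0.1867  0.1144]
o z [0.1   0.107 0.115 0.122 0.128] [ 0.4888 -0.1867  0.1144]
r x [0.572 0.583 0.592 0.602 0.628] [ 0.5938 -0.1637  0.0776]
r y [-0.18  -0.171 -0.162 -0.157 -0.15 ] [ 0.5938 -0.1637  0.0776]
r z [0.065 0.077 0.079 0.08  0.083] [ 0.5938 -0.1637  0.0776]
0.09 18 [ 0.5285 -0.1754  0.099 ] [ 0.518 -0.193  0.097] [ 0.542 -0.166  0.1  ]
0.1 374 [ 0.5204 -0.1799  0.1051] [ 0.485 -0.199  0.1  ] [ 0.544 -0.162  0.11 ]
0.11 367 [ 0.4848 -0.1881  0.1152] [ 0.454 -0.211  0.11 ] [ 0.514 -0.17   0.12 ]
0.12 360 [ 0.4586 -0.1927  0.1238] [ 0.443 -0.214  0.12 ] [ 0.482 -0.171  0.13 ]
[[ 0.947 -0.001  0.321]
 [-0.321 -0.001  0.947]
 [-0.    -1.    -0.002]]
```

The top view shows the grey clamp from about (378,95) to (425,327), with the orange trigger at (427,291), the red lever at (410,232) and the plugged cylinder at (383,130). The blue clamp is on the left. The side view shows the same layout. The trigger pad is at about (0.4645, -0.1925, 0.121), the red pad at about (0.590, -0.163, 0.08), and the clamp yaw is about 0.225. I'll shut the fingers and turn the tool first.

Request:
apply_moves([
  [[0,0,0,0,-0.092,0,0],[0,0,0,0,-0.092,0,0],[0,0,0,0,-0.092,0,0],[0,0,0,0,-0.092,0,0],[0,0,0,0,-0.092,0,0],[0,0,0,0,-0.092,0,0],[0.6,0,-3.5,0,0,0,0],[0.6,0,-3.5,0,0,0,0],[0.6,0,-3.5,0,0,0,0],[0.6,0,-3.5,0,0,0,0],[0.6,0,-3.5,0,0,0,0],[0.6,0,-3.5,0,0,0,0],[0.6,0,-3.5,0,0,0,0],[0.6,0,-3.5,0,0,0,0],[0.6,0,-3.5,0,0,0,0],[0.6,0,-3.5,0,0,0,0],[0.6,0,-3.5,0,0,0,0],[0.6,0,-3.5,0,0,0,0],[0.6,0,-3.5,0,0,0,0],[0.6,0,-3.5,0,0,0,0]],
], force=20)

```text
time_s: 1.82
tcp_pos: [0.3679, 0.0603, 0.2187]
orientation: [-1.564, -0.177, 0.176]
contact_force: [-0.3, -0.4, -0.5]
finger_gap: 0.0006
```

Request:
apply_moves([
  [[0.6,0,-3.4,0,0,0,0],[0.6,0,-3.4,0,0,0,0],[0.6,0,-3.4,0,0,0,0],[0.6,0,-3.4,0,0,0,0],[0,0,-3.4,0,0,0,0],[0,0,-3.4,0,0,0,0],[0,0,-3.4,0,0,0,0],[0,0,0,0,0,0,0],[0,0,0,0,0,0,0],[0,0,0,0,0,0,0]],
])

```text
time_s: 2.65
tcp_pos: [0.4438, -0.164, 0.2182]
orientation: [-1.562, -0.175, 0.177]
contact_force: [0.4, -0.1, -0.3]
finger_gap: 0.0004
```

```bash
cat > m.py <<'E'
from h import *
def rel(s,t):
    R=cv2.Rodrigues(s['orientation'])[0]; return (R.T@(np.array(t)-s['tcp_pos'])*100).round(2)
E
python3 - <<'E'
from m import *
s,p,d=look('wrist','w1.png')
R=cv2.Rodrigues(s['orientation'])[0];print(s['time_s'],s['tcp_pos'],s['finger_gap'],s['contact_force'],R.round(3))
hsv=cv2.cvtColor(p,cv2.COLOR_BGR2HSV)
for nm,lo,hi in (('orange',(8,150,60),(22,255,255)),('red',(0,150,60),(6,255,255))):
    m=cv2.inRange(hsv,lo,hi);k,l,st,ce=cv2.connectedComponentsWithStats(m)
    for i in range(1,k):
        if st[i,4]>100:
            v,u=np.where((l==i)&(d>0)); w=world('wrist',s,np.c_[u,v],d[v,u])
            a=(w[:,:2]-[.4645,-.1925])@np.array([[.9748,-.2231],[.2231,.9748]])
            print(nm,st[i],np.median(w,0).round(4),'along',np.percentile(a[:,0],[1,50,99]).round(3),'across',np.percentile(a[:,1],[1,50,99]).round(3))
print(rel(s,[.4645,-.1925,.13]))
E
```

```text
2.65 [ 0.44382385 -0.16397274  0.21817193] 0.00037488496775266785 [ 0.40168418 -0.05086901 -0.3037223 ] [[ 0.975 -0.001 -0.223]
 [ 0.223  0.001  0.975]
 [-0.001 -1.     0.002]]
orange [ 254  230   57  105 3962] [ 0.4693 -0.1892  0.1202] along [-0.023  0.005  0.07 ] across [-0.018 -0.001  0.021]
[ 1.39  8.81 -3.26]
```

Request:
apply_moves([
  [[0.7,2,-1.6,0,0,0,0],[0.7,2,-1.55,0,0,0,0],[0,2,0,0,0,0,0],[0,2,0,0,0,0,0],[0,1,0,0,0,0,0],[0,1,0,0,0,0,0],[0,1,0,0,0,0,0],[0,0.5,0,0,0,0,0],[0,0.5,0,0,0,0,0],[0,0.5,0,0,0,0,0],[0,0,0,0,0,0,0],[0,0,0,0,0,0,0]],
])

```text
time_s: 3.7
tcp_pos: [0.4646, -0.1918, 0.0943]
orientation: [-1.563, -0.177, 0.177]
contact_force: [-3.8, 1.3, 3.7]
finger_gap: 0.0005
```

Request:
apply_moves([
  [[0,0.5,0,0,0,0,0],[0,0.4,0,0,0,0,0],[0,0,0,0,0,0,0],[0,0,0,0,0,0,0]],
])

```text
time_s: 4.03
tcp_pos: [0.4654, -0.1919, 0.0859]
orientation: [-1.564, -0.178, 0.176]
contact_force: [-2.3, 2.9, 5.8]
finger_gap: 0.0006
```

Request:
apply_moves([
  [[0,0.4,0,0,0,0,0],[0,0.3,0,0,0,0,0],[0,0,0,0,0,0,0],[0,0,0,0,0,0,0]],
])

```text
time_s: 4.37
tcp_pos: [0.4663, -0.1918, 0.0802]
orientation: [-1.564, -0.179, 0.174]
contact_force: [-4.5, 5.7, 18.4]
finger_gap: 0.0005
```

Request:
apply_moves([
  [[0,0.2,0,0,0,0,0],[0,0,0,0,0,0,0],[0,0,0,0,0,0,0]],
])

```text
time_s: 4.62
tcp_pos: [0.4665, -0.1919, 0.0796]
orientation: [-1.565, -0.18, 0.174]
contact_force: [-6.5, 7.8, 29.9]
finger_gap: 0.0002
```

```bash
python3 - <<'E'
from m import *
s,p,d=look('side')
cv2.imwrite('pics/s2.png',cv2.resize(p[110:250,210:450],None,fx=3.3,fy=3.3,interpolation=cv2.INTER_CUBIC))
E
```

```text
(no output)
```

View pics/s2.png

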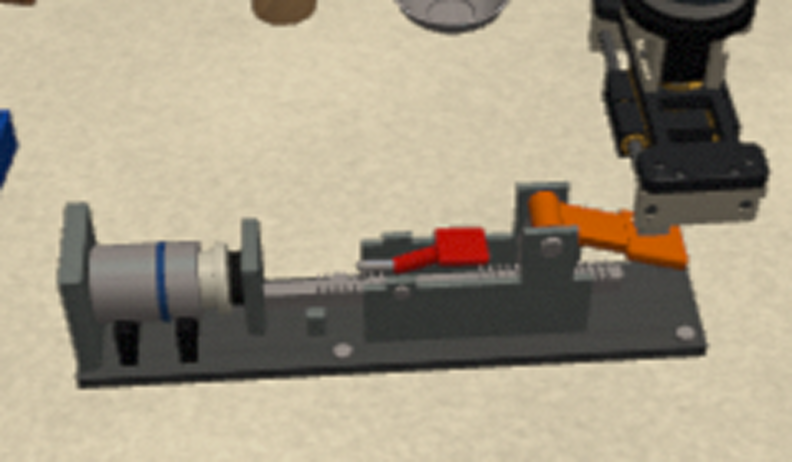

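The trigger is at its stop with the tip at z≈0.080, and the jaw's rubber is touching the plug at about (235,275) in the crop. I'll let the trigger up and pump again.

Request:
apply_moves([
  [[0,-1,0,0,0,0,0],[0,-2,0,0,0,0,0],[0,-2.2,0,0,0,0,0],[0,0,0,0,0,0,0],[0,0,0,0,0,0,0],[0,0,0,0,0,0,0],[0,0,0,0,0,0,0]],
])

```text
time_s: 5.25
tcp_pos: [0.4646, -0.1918, 0.1267]
orientation: [-1.563, -0.176, 0.178]
contact_force: [-0.1, 0.2, 0.1]
finger_gap: -0.0001
```

Request:
apply_moves([
  [[0,1,0,0,0,0,0],[0,1,0,0,0,0,0],[0,0.5,0,0,0,0,0],[0,0.3,0,0,0,0,0],[0,0,0,0,0,0,0],[0,0,0,0,0,0,0]],
])

```text
time_s: 5.75
tcp_pos: [0.4641, -0.1921, 0.0989]
orientation: [-1.563, -0.175, 0.179]
contact_force: [-3.1, -3.0, 5.6]
finger_gap: 0.0004
```

Request:
apply_moves([
  [[0,0.4,0,0,0,0,0],[0,0.4,0,0,0,0,0],[0,0,0,0,0,0,0],[0,0,0,0,0,0,0]],
])

```text
time_s: 6.08
tcp_pos: [0.4642, -0.1921, 0.0914]
orientation: [-1.563, -0.175, 0.178]
contact_force: [-4.1, -1.5, 7.2]
finger_gap: 0.0007
```

Request:
apply_moves([
  [[0,0.4,0,0,0,0,0],[0,0.3,0,0,0,0,0],[0,0,0,0,0,0,0],[0,0,0,0,0,0,0]],
])

```text
time_s: 6.42
tcp_pos: [0.4647, -0.1921, 0.0847]
orientation: [-1.563, -0.176, 0.177]
contact_force: [-2.5, 0.4, 7.1]
finger_gap: 0.0006
```

Request:
apply_moves([
  [[0,0.3,0,0,0,0,0],[0,0.3,0,0,0,0,0],[0,0,0,0,0,0,0],[0,0,0,0,0,0,0]],
])

```text
time_s: 6.75
tcp_pos: [0.4656, -0.1921, 0.08]
orientation: [-1.564, -0.178, 0.176]
contact_force: [-3.1, 2.8, 18.7]
finger_gap: 0.0005
```

```bash
python3 - <<'E'
from m import *
s,p,d=look('side')
cv2.imwrite('pics/s3.png',cv2.resize(p[160:240,220:360],None,fx=5,fy=5,interpolation=cv2.INTER_CUBIC))
E
```

```text
(no output)
```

View pics/s3.png

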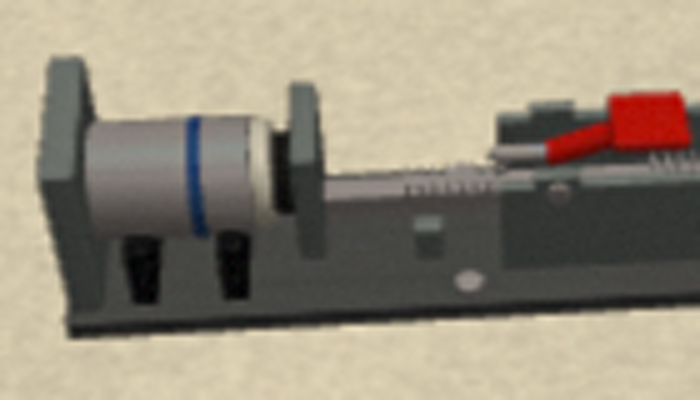

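The plug disc now looks flush against the cylinder, at about (255,170) in the crop. I'll do a third, careful pump to confirm: it should stall early if the plug is home.

Request:
apply_moves([
  [[0,-1,0,0,0,0,0],[0,-2,0,0,0,0,0],[0,-1.9,0,0,0,0,0],[0,0,0,0,0,0,0],[0,0,0,0,0,0,0],[0,0,0,0,0,0,0],[0,0,0,0,0,0,0]],
])

```text
time_s: 7.38
tcp_pos: [0.4642, -0.1915, 0.1261]
orientation: [-1.562, -0.175, 0.178]
contact_force: [-0.4, 0.3, -0.9]
finger_gap: 0.0004
```

Request:
apply_moves([
  [[0,0.5,0,0,0,0,0],[0,0.5,0,0,0,0,0],[0,0.4,0,0,0,0,0],[0,0,0,0,0,0,0],[0,0,0,0,0,0,0]],
])

```text
time_s: 7.8
tcp_pos: [0.4647, -0.192, 0.1131]
orientation: [-1.563, -0.176, 0.177]
contact_force: [-1.5, 0.7, 1.8]
finger_gap: 0.0002
```

Request:
apply_moves([
  [[0,0.3,0,0,0,0,0],[0,0.2,0,0,0,0,0],[0,0,0,0,0,0,0],[0,0,0,0,0,0,0]],
])

```text
time_s: 8.13
tcp_pos: [0.465, -0.1922, 0.1086]
orientation: [-1.564, -0.177, 0.177]
contact_force: [-1.5, -0.5, 2.4]
finger_gap: 0.0005
```

Request:
apply_moves([
  [[0,0.2,0,0,0,0,0],[0,0.2,0,0,0,0,0],[0,0,0,0,0,0,0],[0,0,0,0,0,0,0]],
])

```text
time_s: 8.47
tcp_pos: [0.4651, -0.1923, 0.1046]
orientation: [-1.564, -0.177, 0.177]
contact_force: [-1.6, -1.7, 1.4]
finger_gap: 0.0007
```

Request:
apply_moves([
  [[0,0.3,0,0,0,0,0],[0,0.2,0,0,0,0,0],[0,0,0,0,0,0,0],[0,0,0,0,0,0,0]],
])

```text
time_s: 8.8
tcp_pos: [0.465, -0.1924, 0.0997]
orientation: [-1.564, -0.177, 0.177]
contact_force: [-1.9, -0.3, 4.7]
finger_gap: 0.0003
```

Request:
apply_moves([
  [[0,0.2,0,0,0,0,0],[0,0.2,0,0,0,0,0],[0,0,0,0,0,0,0],[0,0,0,0,0,0,0]],
])

```text
time_s: 9.13
tcp_pos: [0.4649, -0.1925, 0.0966]
orientation: [-1.564, -0.177, 0.177]
contact_force: [-5.2, 1.0, 13.4]
finger_gap: 0.0004
```

Request:
apply_moves([
  [[0,0.2,0,0,0,0,0],[0,0.2,0,0,0,0,0],[0,0,0,0,0,0,0],[0,0,0,0,0,0,0]],
])

```text
time_s: 9.47
tcp_pos: [0.4649, -0.1925, 0.0934]
orientation: [-1.565, -0.177, 0.177]
contact_force: [-8.6, 0.7, 19.7]
finger_gap: 0.0003
```

Request:
apply_moves([
  [[0,0.2,0,0,0,0,0],[0,0,0,0,0,0,0],[0,0,0,0,0,0,0]],
])

```text
time_s: 9.72
tcp_pos: [0.4649, -0.1924, 0.091]
orientation: [-1.565, -0.177, 0.177]
contact_force: [-5.6, -0.1, 13.9]
finger_gap: 0.0005
```

```bash
python3 - <<'E'
from m import *
s,p,d=look('side')
cv2.imwrite('pics/s4.png',cv2.resize(p[160:240,220:360],None,fx=5,fy=5,interpolation=cv2.INTER_CUBIC))
E
```

```text
(no output)
```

View pics/s4.png

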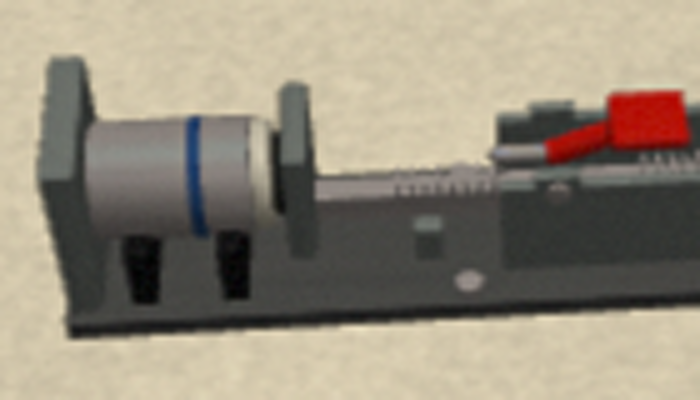

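The plug hasn't moved, and only the cushion yields now, with the force rising to about 20 N. The plug is home, so I'll lift and go over to the red lever.

Request:
apply_moves([
  [[0,-2,0,0,0,0,0],[0,-2,0,0,0,0,0],[0,-2,0,0,0,0,0],[0,-1,0,0,0,0,0],[3.2,0,0,0,0,0,0],[3.2,0,0,0,0,0,0],[3.2,0,0,0,0,0,0],[3.1,0,0,0,0,0,0],[0,0,0,0,0,0,0],[0,0,0,0,0,0,0],[0,0,0,0,0,0,0]],
])

```text
time_s: 10.68
tcp_pos: [0.588, -0.1634, 0.1585]
orientation: [-1.562, -0.176, 0.179]
contact_force: [0.2, -1.4, -1.0]
finger_gap: 0.0004
```

```bash
python3 - <<'E'
from m import *
s,p,d=look('wrist')
hsv=cv2.cvtColor(p,cv2.COLOR_BGR2HSV)
m=cv2.inRange(hsv,(0,150,60),(6,255,255))
v,u=np.where((m>0)&(d>0))
if len(u):
    w=world('wrist',s,np.c_[u,v],d[v,u]); R=cv2.Rodrigues(s['orientation'])[0]; t=(w-s['tcp_pos'])@R*100
    print(len(u),np.percentile(t,[2,25,50,75,98],axis=0).round(2))
print(s['tcp_pos'],rel(s,[.590,-.163,.08]))
E
```

```text
2302 [[-1.77  7.66 -1.58]
 [-1.01  7.76 -0.79]
 [-0.1   7.81 -0.11]
 [ 0.83  7.89  0.59]
 [ 2.77  8.86  1.41]]
[ 0.58799813 -0.16335122  0.15849715] [ 0.22  7.85 -0.02]
```

Request:
apply_moves([
  [[0,2.5,0,0,0,0,0],[0,2.5,0,0,0,0,0],[0,2,0,0,0,0,0],[0,0.5,0,0,0,0,0],[0,0.5,0,0,0,0,0],[0,0.4,0,0,0,0,0],[0,0.3,0,0,0,0,0],[0,0,0,0,0,0,0],[0,0,0,0,0,0,0]],
])

```text
time_s: 11.48
tcp_pos: [0.5876, -0.1645, 0.0741]
orientation: [-1.564, -0.175, 0.178]
contact_force: [-5.4, -0.2, 4.7]
finger_gap: 0.0004
```

Request:
apply_moves([
  [[0,0.3,0,0,0,0,0],[0,0,0,0,0,0,0],[0,0,0,0,0,0,0],[0,0,0,0,0,0,0],[0,0,0,0,0,0,0],[0,0,0,0,0,0,0],[0,0,0,0,0,0,0],[0,0,0,0,0,0,0],[0,0,0,0,0,0,0],[0,0,0,0,0,0,0]],
])

```text
time_s: 12.32
tcp_pos: [0.5873, -0.1647, 0.0712]
orientation: [-1.564, -0.175, 0.178]
contact_force: [-6.8, -1.9, 5.2]
finger_gap: 0.0001
```

```bash
python3 - <<'E'
from m import *
s,p,d=look('side')
cv2.imwrite('pics/s5.png',cv2.resize(p[110:250,210:450],None,fx=3.3,fy=3.3,interpolation=cv2.INTER_CUBIC))
E
```

```text
(no output)
```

View pics/s5.png

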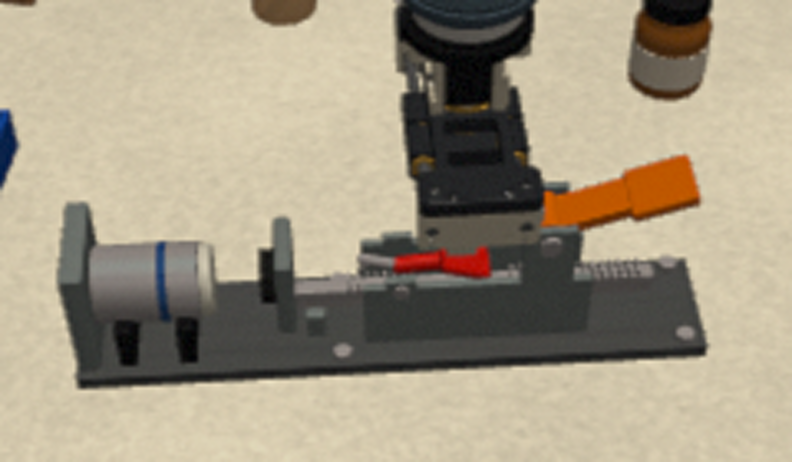

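The jaw has sprung back, now at about (280,275) in the crop, with the plug flush and the trigger up. I'll press 3 mm more and hold so it's back all the way, then lift clear.

Request:
apply_moves([
  [[0,0.3,0,0,0,0,0],[0,0,0,0,0,0,0],[0,0,0,0,0,0,0],[0,0,0,0,0,0,0],[0,0,0,0,0,0,0],[0,0,0,0,0,0,0],[0,0,0,0,0,0,0],[0,0,0,0,0,0,0]],
])

```text
time_s: 13.03
tcp_pos: [0.5866, -0.1648, 0.068]
orientation: [-1.564, -0.174, 0.179]
contact_force: [-8.3, -2.0, 5.6]
finger_gap: 0.0008
```

Request:
apply_moves([
  [[0,-1,0,0,0,0,0],[0,-2,0,0,0,0,0],[0,-3,0,0,0,0,0],[0,-3,0,0,0,0,0],[0,-3,0,0,0,0,0],[0,-3,0,0,0,0,0],[0,0,0,0,0,0,0],[0,0,0,0,0,0,0],[0,0,0,0,0,0,0],[0,0,0,0,0,0,0]],
])

```text
time_s: 13.87
tcp_pos: [0.5882, -0.1635, 0.2158]
orientation: [-1.563, -0.176, 0.178]
contact_force: [-0.5, 0.1, -1.2]
finger_gap: 0.0006
```

```bash
python3 - <<'E'
from m import *
s,p,d=look('side')
cv2.imwrite('pics/s6.png',cv2.resize(p[150:400,130:450],None,fx=2.4,fy=2.4,interpolation=cv2.INTER_CUBIC))
E
```

```text
(no output)
```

View pics/s6.png

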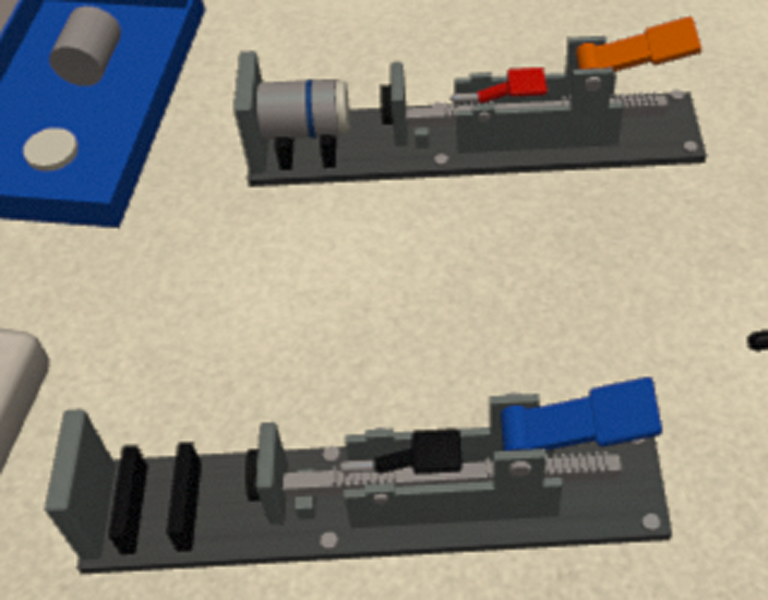

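The jaw is back to the same place, relative to its stop block, as the spare clamp's jaw. The plug is flush, both triggers are up and the arm is clear, so I'll hand in.

```bash
python3 -c "
from station import arm
print(arm.finish_job())"
```

```text
the job is handed in; nothing more can be done
None
```

The job is done and handed in at about 14 s of the 51 s allowed; no verdict is given on hand-in. I pumped the orange trigger three times, pressed the red release lever about 12 mm until the jaw slid back, and lifted the arm clear.

- **Pumps:** The first two were full strokes to the trigger's stop. The first peaked at about 30 N, a little over the 25 N advised. On the third, the plug did not move and only the cushion yielded. The force rose to about 20 N, so I stopped short of the full stroke.
- **Last side picture:** The plug's disc lies flush on the cylinder. The jaw is back to the same place relative to its stop block as the unused clamp's jaw. The orange trigger is up, and the blue-trigger clamp is untouched.
- **Last force reading:** About 1 N, with the tool some 13 cm above the lever.
- **Not measured:** I judged the plug and jaw positions by eye from the pictures, not as numbers. No check failed, but the third pump's force fell back to 14 N at its last step, which I did not look into.

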